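# Set the yellow-ringed post in its holder to the mark

### The job

Take the steel mounting post with the yellow ring out of the grey two-hole rack and slide it, foot first, down into the black post holder until its yellow ring is level with the holder's rim, no deeper. Let go so that it stands there by itself, and leave the blue-ringed post in the rack.

Things in the scene. Friction and masses are not known exactly. Their poses are not given: they have to be found in the camera images.
- yellow_post: the post to set: upright round steel post, 20 mm diameter, 130 mm long, 0.11 kg, with a 10 mm wide yellow ring whose middle is 55 mm above its foot, and a yellow disc on its top end. Origin: centre of the foot (chamfered lower end); z runs up along the post. It starts upright in one of the two rack holes, foot 6 mm above the bench, ring and all above it clear of the rack
- blue_post: the same kind of post with a blue ring and disc; origin and axes likewise. It stays in the other hole. The rack is a fixed grey block, 56 by 150 mm and 30 mm high, its two holes (23 mm wide, 24 mm deep) 90 mm apart along its length, 45 mm either side of its middle. Which post is in which hole varies
- mouth (a point): centre of the holder's rim, 90 mm above the bench; z up. The holder is a fixed black upright sleeve, 45 mm outer diameter, with a bright rim, on a 66 mm square metal base, with a brass thumbscrew on one side, 45 mm up, reaching 38 mm from the axis. The mouth is flared: 39 mm wide at the rim, narrowing over 16 mm to the straight 23.6 mm bore
- follower (a joint): white friction follower in the holder's bore, metres it has been pushed down: 0 at the start (its top 30 mm below the rim), at most 0.044 (too deep). The post's foot meets it and pushes it down (about 5 N, some more when fast). It has no spring: it stays, and holds the post, at the depth to which it is pushed, and does not come up again
Mind the look-alikes: they are no part of the job. There is more than one size of the part that bears mouth; the job needs the largest.

How it is judged:
By the outcome, as a careful person would: the job done as asked, in the order asked, and still so for the second after the job is handed in, with the robot touching nothing.
It also fails if it takes over 48 s, if anything falls off the work surface, if the arm or the gripper's body presses on something with over 40 N, if the wrist force passes 120 N, or if a joint passes its speed limit or range.

### The arm

A 7-joint arm with a two-finger parallel gripper is mounted at the origin on a cart in front of the work surface, level with it; the furniture and walls round the work are solid. World frame = base frame: x ahead of the robot, y to its left, z up, the work surface at z = 0. Lengths are in m, angles in rad, forces in N, time in s.
With the tool pointing down it reaches from about 0.4 to 0.85 m from the base axis. Payload 4.5 kg.
Tool frame: the origin (TCP) lies midway between the tips of the shut fingers; the grasp point (between the pads) lies 19 mm behind it; z points along the fingers, y is the direction in which the jaws open and shut (so a half turn about z gives the same grasp; the last joint's range is limited). The gripper opens to 85 mm and grips with 20 to 120 N. Pads are 22 mm wide; open, the fingers measure 114 mm over their backs; the gripper's body (76 mm by 85 mm) begins 54 mm behind the grasp point. The pads swing forward as they close: fully open they stand 13 mm farther back than shut.
Start: joints at [-1.156, 0.689, -0.195, 1.565, 0.157, 0.902, -0.215], TCP at [0.232, 0.58, 0.231] pointing down, gripper open.
Joint ranges: [-3.01, 3.01], [-0.46, 2.08], [-1.47, 1.51], [0.13, 2.56], [-1, 4.14], [0.04, 2.09], [-2.66, 2.66]. Speed limits (rad/s): [2.57, 2.57, 3.14, 3.14, 3.14, 3.14, 3.14].

### API

Orientations are given as a unit quaternion [w, x, y, z].
In Python, from plant import get_obs, snapshot, calibration, hand_in gives the robot as it stands. The module is installed in compiled form; this text tells all that it offers.
- The arm moves only by the shell command python3 -m jog 'ROWS' [FORCE]. ROWS is JSON, a list of rows, each a list of 5 numbers: the shift along the tool's x, y, z in m, then the turn about the tool's z in degrees, then the opening, from 0 (shut) to 1 (fully open). In form: [[dx, dy, dz, spin, hand], ...]. A call has 1 to 8 rows; each row is the pose to reach, as a shift and turn from the pose commanded when the call began, along the tool's axes at that moment; what a row does not reach only later rows make up. A row lasts 1/12 s, in which the tool goes at most 41.7 mm and 7.16 degrees, less where a joint would pass 70% of its speed; a pose out of reach is approached as far as the arm can. A call with a gripper value outside its range is refused whole. The fingers move at their own pace and stop on an object; FORCE is the grip in N (left out, the last holds). Time passes only in rows, so rows that repeat a pose let the fingers close. It gives the time, the measured TCP pose, the force and the opening at its end, in the units of the state.
- get_obs(): the state, without advancing time (a new reading comes with each control period).
- snapshot(name): name is "scene" or "top"; returns the picture (384x512x3 uint8, red, green, blue); there is no depth.
- calibration(name): a dict with "camera_matrix" (3x3 intrinsics, pixels), "dist_coeffs" ([k1, k2, p1, p2, k3] as OpenCV has them; the pictures are not rectified), "extrinsics" (4x4, takes a point from world to camera coordinates). Camera axes: x right, y down, z forward; pixel columns grow to the right and rows downward; lengths in m; the calibration is good to about 2 mm. A picture is of the moment at which its call begins. calibration takes no time and is no camera call.
- hand_in(): hands the job in, once; it reports no verdict.
The state is a dict: "time": time; "joints": joint angles; "dq": joint speeds; "effort": joint torques, N m; "ee_pos": TCP position; "tool_rot": TCP orientation; "wrist_force": force on the tool from outside, world axes, zero at the start; "wrist_torque": the same for the moment, N m; "grip_width": opening from 0.0 (shut) to 1.0 (fully open).
Only numpy, scipy, OpenCV 4.12 (cv2) and the standard library are available. Lean on these libraries where they do the work, as an engineer would, in place of code of your own. Each camera call takes 0.05 s, during which the arm holds its last target. There are 200 camera calls.

## Working session

There is one attempt and no reset: what is moved stays moved. The work goes in short steps, Python scripts to look and compute and a shell command to move; the robot and the scene stay as the last step left them, time stands still between calls to the robot, and variables do not carry over. Pictures are saved under pics/ and viewed, about 8 in all and at most 12, crops included, and the job is handed in when it is done.

```bash
mkdir -p pics
python3 - <<'E'
from plant import *
import cv2,numpy as np
for n in("scene","top"):
    im=snapshot(n); cv2.imwrite(f"pics/{n}0.png",cv2.resize(im[:,:,::-1],(800,600)) if 0 else im[:,:,::-1])
    c=calibration(n);print(n,np.round(c["camera_matrix"],1).tolist(),np.round(c["dist_coeffs"],3),np.round(c["extrinsics"],3).tolist())
o=get_obs();print(o["time"],o["ee_pos"],o["tool_rot"],o["grip_width"])
E
```

```text
scene [[375.3, 0.0, 253.8], [0.0, 375.3, 196.5], [0.0, 0.0, 1.0]] [0.033 0.    0.    0.    0.   ] [[-0.727, -0.687, 0.01, 0.347], [-0.542, 0.564, -0.623, 0.411], [0.422, -0.458, -0.782, 0.644], [0.0, 0.0, 0.0, 1.0]]
top [[454.6, 0.0, 251.2], [0.0, 454.6, 189.2], [0.0, 0.0, 1.0]] [-0.14  0.    0.    0.    0.  ] [[0.018, -1.0, 0.009, -0.118], [-0.996, -0.019, -0.083, 0.578], [0.084, -0.007, -0.996, 1.114], [0.0, 0.0, 0.0, 1.0]]
0.1 [0.23212278 0.57967029 0.23056168] [-8.67178265e-05  1.89213868e-01  9.81935538e-01 -8.38893662e-04] 1.0016838934241845
```

View pics/scene0.png

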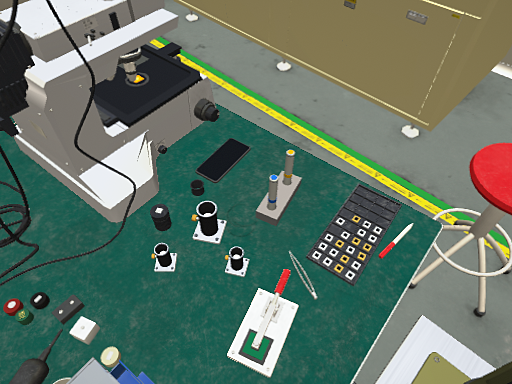

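View pics/top0.png

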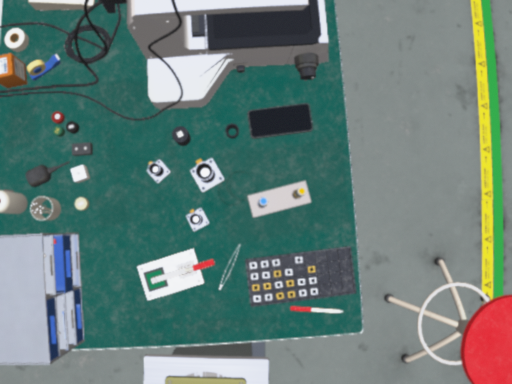

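The top view shows the largest holder at about (206,173), with smaller ones at (158,170) and (197,218). The yellow disc is at (300,191), and the rack's blue disc at (262,202). The scene view has the holder rim at about (207,208) and the yellow disc at (290,153).

```bash
cat > h.py <<'E'
from plant import *
import cv2,numpy as np
from scipy.spatial.transform import Rotation as R
def ray(n,uv):
    c=calibration(n);p=cv2.undistortPoints(np.array([[uv]],float),c["camera_matrix"],np.array(c["dist_coeffs"]))[0,0]
    E=np.array(c["extrinsics"]);r=E[:3,:3].T
    d=r@[p[0],p[1],1];return -r@E[:3,3],d
def onplane(n,uv,z):
    o,d=ray(n,uv);return o+d*(z-o[2])/d[2]
def cross(a,b):
    (o,d),(p,e)=ray("top",a),ray("scene",b)
    s=np.linalg.lstsq(np.c_[d,-e],p-o,rcond=None)[0]
    x,y=o+s[0]*d,p+s[1]*e;return (x+y)/2,np.linalg.norm(x-y)
def proj(n,P):
    c=calibration(n);E=np.array(c["extrinsics"])
    return cv2.projectPoints(np.array([P],float),cv2.Rodrigues(E[:3,:3])[0],E[:3,3],c["camera_matrix"],np.array(c["dist_coeffs"]))[0][0,0]
def blobs(n,im,lo,hi,box,amin=6):
    x0,y0,x1,y1=box
    m=cv2.inRange(cv2.cvtColor(im[y0:y1,x0:x1],cv2.COLOR_RGB2HSV),lo,hi)
    k,_,st,ce=cv2.connectedComponentsWithStats(m)
    return [(st[i,4].item(),np.round(ce[i]+[x0,y0],2).tolist()) for i in range(1,k) if st[i,4]>=amin]
E
python3 - <<'E'
from h import *
B={"top":((240,175,320,225),(180,145,230,200)),"scene":((255,140,310,225),(185,190,235,250))}
crops=[]
for n in B:
    im=snapshot(n)
    print(n,"Y",blobs(n,im,(15,110,90),(32,255,255),B[n][0]),"B",blobs(n,im,(95,110,90),(120,255,255),B[n][0]),
     "white",blobs(n,im,(0,0,190),(180,50,255),B[n][1]),"black",blobs(n,im,(0,0,0),(180,255,50),B[n][1],20))
    for b in B[n]:
        crops.append(cv2.resize(im[b[1]:b[3],b[0]:b[2],::-1],(400,300),interpolation=cv2.INTER_NEAREST))
cv2.imwrite("pics/c.png",np.vstack([np.hstack(crops[:2]),np.hstack(crops[2:])]))
E
```

```text
top Y [(20, [301.25, 190.75])] B [(23, [263.0, 200.83])] white [(382, [207.76, 175.84]), (65, [204.8, 171.89])] black [(24, [201.08, 167.29])]
scene Y [(20, [290.55, 151.45]), (23, [287.61, 175.52])] B [(24, [273.67, 176.88]), (17, [271.76, 200.82])] white [(85, [206.67, 209.62]), (289, [209.88, 232.72])] black [(60, [197.38, 192.12]), (152, [206.31, 207.84]), (314, [208.69, 224.56])]
```

View pics/c.png

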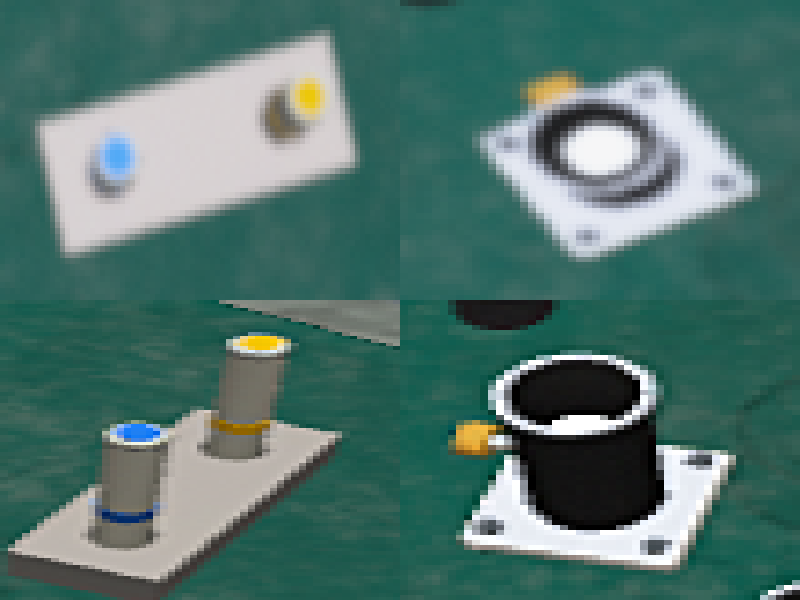

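The crops show the yellow post in the far rack hole, with disc and ring both visible. The large holder's rim is centred at scene ~(206.5,208.8), and the white follower is visible at top ~(204.8,171.9).

Run:
```python
from h import *
np.set_printoptions(precision=4,suppress=True)
im=snapshot("scene")
print("disc top",onplane("top",(301.25,190.75),.136),"scene",onplane("scene",(290.55,151.45),.136),"x",cross((301.25,190.75),(290.55,151.45)))
print("blue",onplane("top",(263,200.83),.136),onplane("scene",(273.67,176.88),.136))
m=cv2.inRange(cv2.cvtColor(im,cv2.COLOR_RGB2HSV),(0,0,150),(180,60,255))[190:250,185:235]
k,l=cv2.connectedComponents(m)
c=cv2.findContours((l==l[19,11] if l[19,11] else l==l[11,22]).astype(np.uint8),cv2.RETR_EXTERNAL,cv2.CHAIN_APPROX_NONE)[0]
c=max(c,key=len);e=cv2.fitEllipse(cv2.convexHull(c));print(e, cv2.boundingRect(c))
uv=np.array(e[0])+[185,190];print(uv,"rim scene",onplane("scene",uv,.09))
for z in(.06,.074,.09):print(z,"top follower",onplane("top",(204.8,171.89),z), "dark",onplane("top",(203.6,171.7),z))
# base plate corners centroid top
im=snapshot("top")
m=cv2.inRange(cv2.cvtColor(im,cv2.COLOR_RGB2HSV),(0,0,0),(180,75,255))[145:205,180:235]
c=max(cv2.findContours(m,cv2.RETR_EXTERNAL,cv2.CHAIN_APPROX_NONE)[0],key=cv2.contourArea)
r=cv2.minAreaRect(c);print("base",r,onplane("top",np.array(r[0])+[180,145],.006))
o=get_obs();print(R.from_quat(np.roll(o["tool_rot"],-1)).as_matrix(),o["ee_pos"],o["time"])
```

```text
disc top [ 0.5694 -0.2193  0.136 ] scene [ 0.5684 -0.219   0.136 ] x (array([ 0.5692, -0.2196,  0.1351]), np.float64(0.0006331222594508967))
blue [ 0.5449 -0.133   0.136 ] [ 0.5443 -0.1322  0.136 ]
((21.112977981567383, 18.316017150878906), (16.1358699798584, 20.790311813354492), 82.68008422851562) (11, 11, 21, 16)
[206.113 208.316] rim scene [0.6158 0.0087 0.09  ]
0.06 top follower [0.6173 0.0073 0.06  ] dark [0.6177 0.0102 0.06  ]
0.074 top follower [0.6156 0.0059 0.074 ] dark [0.616  0.0088 0.074 ]
0.09 top follower [0.6137 0.0044 0.09  ] dark [0.6141 0.0072 0.09  ]
base ((25.653850555419922, 27.769227981567383), (32.74516677856445, 27.907812118530273), 60.2551155090332) [0.6215 0.0102 0.006 ]
[[-0.9284  0.3716 -0.0002]
 [ 0.3716  0.9284 -0.0005]
 [-0.0001 -0.0006 -1.    ]] [0.2322 0.58   0.231 ] 0.3
```

```bash
python3 -m jog '[[0,0,-0.04,0,1],[0,0,-0.08,0,1],[-0.028,-0.028,-0.08,0,1],[-0.056,-0.057,-0.08,0,1],[-0.084,-0.085,-0.08,0,1],[-0.112,-0.113,-0.08,0,1],[-0.14,-0.142,-0.08,0,1],[-0.168,-0.17,-0.08,0,1]]' 70
```

```text
time: 0.97
ee_pos: [0.3254, 0.3579, 0.3114]
tool_rot: [0.0, 0.189, 0.982, 0.0]
wrist_force: [0.0, -0.2, 0.2]
grip_width: 1.003
```

```bash
python3 -m jog '[[-0.028,-0.028,0,0,1],[-0.056,-0.056,0,0,1],[-0.084,-0.085,0,0,1],[-0.112,-0.113,0,0,1],[-0.14,-0.142,0,0,1],[-0.168,-0.17,0,0,1],[-0.196,-0.198,0,0,1],[-0.222,-0.224,0,0,1]]'
python3 -m jog '[[-0.028,-0.028,0,0,1],[-0.056,-0.056,0,0,1],[-0.084,-0.085,0,0,1],[-0.112,-0.113,0,0,1],[-0.14,-0.142,0,0,1],[-0.168,-0.17,0,0,1],[-0.196,-0.198,0,0,1],[-0.22,-0.223,0,0,1]]'
python3 - <<'E'
from h import *
o=get_obs();M=R.from_quat(np.roll(o["tool_rot"],-1)).as_matrix()
print(o["ee_pos"],o["joints"].round(2) if hasattr(o["joints"],"round") else o["joints"],M.T@(np.array([.569,-.2193,.087])-o["ee_pos"]))
E
```

```text
time: 1.63
ee_pos: [0.4484, 0.0671, 0.3115]
tool_rot: [0.0, 0.19, 0.982, -0.0]
wrist_force: [1.4, 0.4, -0.9]
grip_width: 1.0
time: 2.3
ee_pos: [0.5697, -0.2222, 0.3112]
tool_rot: [0.0, 0.19, 0.982, -0.0]
wrist_force: [1.9, -0.1, -0.2]
grip_width: 0.994
[ 0.5697178  -0.22221507  0.31119656] [ 0.36  0.59 -0.12  1.51  0.08  1.05  1.42] [0.00186811 0.00255342 0.22419434]
```

```bash
python3 -m jog '[[0.001,0.002,0.04,0,1],[0.001,0.002,0.08,0,1],[0.001,0.002,0.12,0,1],[0.001,0.002,0.12,0,1],[0.001,0.002,0.12,0,1]]'
python3 - <<'E'
from h import *
o=get_obs();M=R.from_quat(np.roll(o["tool_rot"],-1)).as_matrix()
print(M.T@(np.array([.569,-.2193,.087])-o["ee_pos"]))
for n in("top","scene"):
    im=snapshot(n);print(blobs(n,im,(15,110,90),(32,255,255),(255,140,320,225)))
cv2.imwrite("pics/s1.png",cv2.resize(im[90:240,200:400,::-1],(800,600)))
E
```

```text
time: 2.72
ee_pos: [0.5678, -0.2165, 0.19]
tool_rot: [-0.002, 0.189, 0.982, 0.0]
wrist_force: [1.2, 0.7, 1.1]
grip_width: 1.002
[-0.00260909 -0.00209854  0.10301557]
[]
[(25, [316.48, 141.36]), (20, [290.55, 151.45]), (23, [287.61, 175.52])]
```

View pics/s1.png

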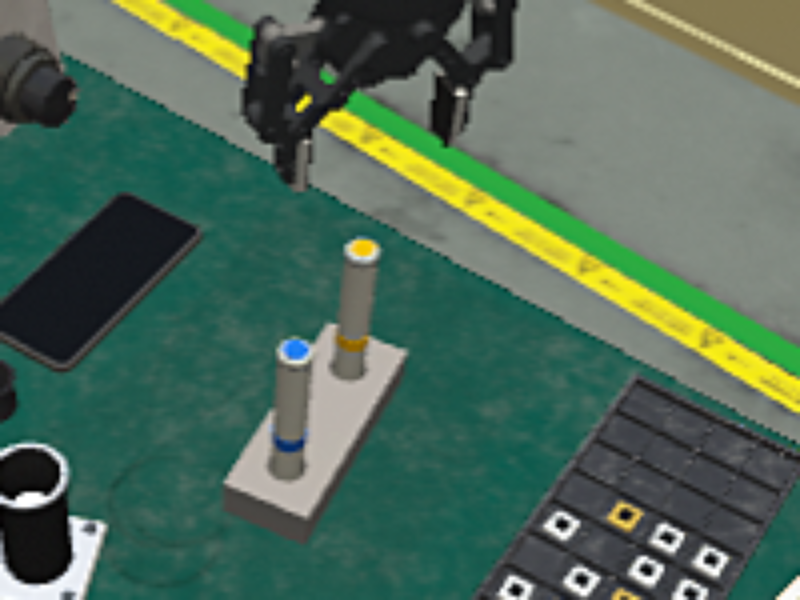

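The open fingers are above the yellow post, one on either side of it, and the posts are untouched. I'll descend and grip.

```bash
python3 -m jog '[[-0.002,-0.002,0.035,0,1],[-0.002,-0.002,0.07,0,1],[-0.002,-0.002,0.1,0,1],[-0.002,-0.002,0.103,0,1],[-0.002,-0.002,0.103,0,1],[-0.002,-0.002,0.103,0,1]]'
```

```text
time: 3.32
ee_pos: [0.5725, -0.2203, 0.0912]
tool_rot: [0.003, 0.189, 0.982, -0.0]
wrist_force: [0.4, 0.6, 0.4]
grip_width: 1.001
```

```bash
python3 -m jog '[[0,0,0,0,0.35],[0,0,0,0,0.3],[0,0,0,0,0.25],[0,0,0,0,0.2],[0,0,0,0,0.15],[0,0,0,0,0],[0,0,0,0,0],[0,0,0,0,0]]' 70
```

```text
time: 3.98
ee_pos: [0.5704, -0.22, 0.0888]
tool_rot: [0.0, 0.189, 0.982, -0.0]
wrist_force: [-0.3, 0.1, 4.5]
grip_width: 0.214
```

```bash
python3 -m jog '[[0,0,0,0,0],[0,0,0,0,0],[0,0,-0.01,0,0],[0,0,-0.025,0,0],[0,0,-0.05,0,0],[0,0,-0.08,0,0],[0,0,-0.11,0,0],[0,0,-0.13,0,0]]'
python3 -m jog '[[0,0,0,0,0],[0,0,0,0,0],[0,0,0,0,0]]'
python3 - <<'E'
from h import *
np.set_printoptions(precision=4,suppress=True)
o=get_obs();M=R.from_quat(np.roll(o["tool_rot"],-1)).as_matrix();print(o["ee_pos"],o["tool_rot"])
im=snapshot("scene");b=(200,60,400,210);print(blobs("scene",im,(15,110,60),(32,255,255),(230,60,330,200)))
cv2.imwrite("pics/s2.png",cv2.resize(im[b[1]:b[3],b[0]:b[2],::-1],(800,600)))
print(M.T@(np.array([.616,.0075,.22])-o["ee_pos"]))
E
```

```text
time: 4.65
ee_pos: [0.5709, -0.2196, 0.2212]
tool_rot: [0.001, 0.189, 0.982, 0.0]
wrist_force: [1.1, -0.4, -0.5]
grip_width: 0.215
time: 4.9
ee_pos: [0.5692, -0.2192, 0.2173]
tool_rot: [-0.001, 0.189, 0.982, 0.0]
wrist_force: [-0.2, -0.0, -1.7]
grip_width: 0.212
[ 0.5692 -0.2192  0.2173] [-0.0012  0.1892  0.9819  0.0002]
[(391, [256.39, 103.35]), (19, [296.11, 107.58]), (253, [313.64, 137.53]), (30, [292.4, 137.37])]
[ 0.0408  0.2279 -0.0026]
```

View pics/s2.png

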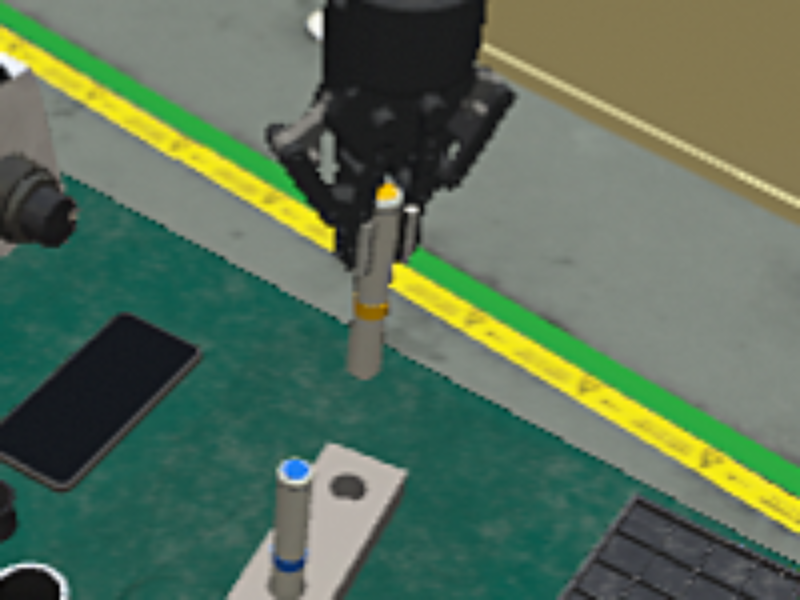

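The yellow post is held upright with its ring at crop (371,311), and the blue post is still in the rack. Next I'll carry it over the holder.

```bash
python3 -m jog '[[0.004,0.02,-0.01,0,0],[0.01,0.055,-0.01,0,0],[0.017,0.095,-0.01,0,0],[0.024,0.135,-0.01,0,0],[0.031,0.175,-0.01,0,0],[0.037,0.205,-0.01,0,0],[0.04,0.222,-0.01,0,0],[0.041,0.228,-0.01,0,0]]'
python3 -m jog '[[0,0,0,0,0],[0,0,0,0,0],[0,0,0,0,0],[0,0,0,0,0]]'
python3 - <<'E'
from h import *
np.set_printoptions(precision=4,suppress=True)
o=get_obs();print(o["ee_pos"],o["tool_rot"],o["wrist_force"])
p=o["ee_pos"]
for n in("scene","top"):
    im=snapshot(n)
    q=proj(n,[p[0],p[1],p[2]-.026]);t=proj(n,[p[0],p[1],p[2]+.049]);f=proj(n,[p[0],p[1],p[2]-.081])
    print(n,"expect ring",q,"disc",t,"foot",f)
    x,y=int(q[0]),int(q[1])
    print(blobs(n,im,(15,110,60),(32,255,255),(x-30,y-50,x+30,y+30),4))
    if n=="scene": cv2.imwrite("pics/s3.png",cv2.resize(im[y-60:y+90,x-100:x+100,::-1],(800,600)));print(x-100,y-60)
E
```

```text
time: 5.62
ee_pos: [0.6163, 0.013, 0.2265]
tool_rot: [-0.002, 0.186, 0.983, 0.001]
wrist_force: [-0.8, -0.5, -1.6]
grip_width: 0.216
time: 5.95
ee_pos: [0.6165, 0.0044, 0.228]
tool_rot: [-0.0, 0.191, 0.982, -0.001]
wrist_force: [-0.1, 0.3, -1.6]
grip_width: 0.215
[0.6165 0.0044 0.228 ] [-0.0002  0.191   0.9816 -0.0009] [-0.1034  0.2619 -1.6317]
scene expect ring [202.4196 173.0314] disc [198.4064 145.3925] foot [204.9711 190.6657]
[(31, [197.94, 147.1]), (46, [203.09, 177.3])]
102 113
top expect ring [199.9225 164.1724] disc [195.9646 158.8928] foot [202.4593 167.555 ]
[]
```

View pics/s3.png

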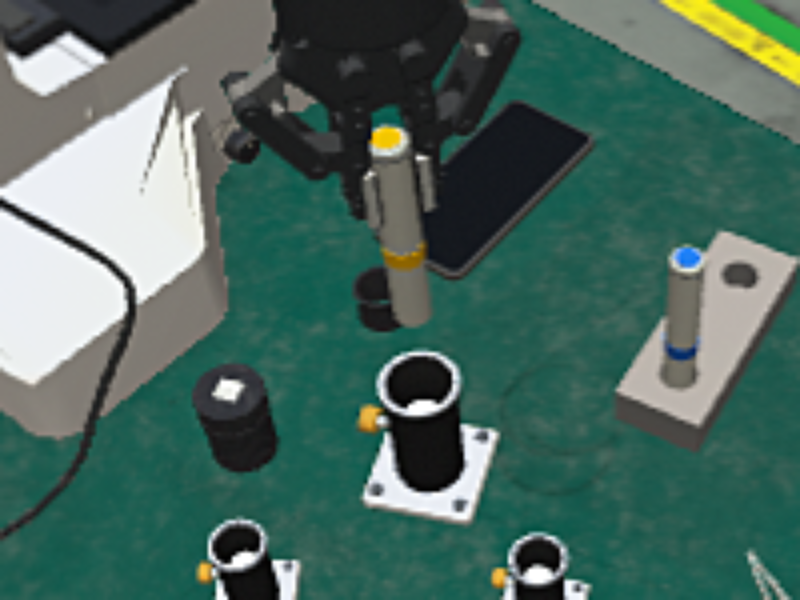

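The post hangs upright above the large holder, foot at crop (410,322) and rim centre (420,385). I'll check from the pixels for lean and for slip in the grip.

Run:
```python
from h import *
np.set_printoptions(precision=4,suppress=True)
from scipy.optimize import least_squares
cam=ray("scene",(250,190))[0]
def ring(P):
    v=(cam-P)[:2];v/=np.linalg.norm(v);return proj("scene",P+np.r_[v*.008,0])
# disc+ring pixels in rack: self-check; then held states
for nm,foot,top,rg in(("rack",(.569,-.2193,.006),(290.55,151.45),(287.61,175.52)),("lift",(.5692,-.2192,.2173-.081),(296.11,107.58),(292.4,137.37)),("hold",(.6165,.0044,.228-.081),(197.94,147.1),(203.09,177.3))):
    f=np.array(foot)
    print(nm,"disc res",np.array(top)-proj("scene",f+[0,0,.13]),"ring res",np.array(rg)-ring(f+[0,0,.055]))
    for d in np.eye(3)*.01: print("   px per 10mm", proj("scene",f+[0,0,.09]+d)-proj("scene",f+[0,0,.09]))
o=get_obs();print(o["ee_pos"],o["wrist_torque"])
```

```text
rack disc res [0.1267 0.1898] ring res [0.0789 0.3189]
   px per 10mm [-3.1491 -2.0705]
   px per 10mm [-2.6734  2.1733]
   px per 10mm [ 0.3487 -2.8862]
lift disc res [0.291  1.6903] ring res [0.2039 1.5747]
   px per 10mm [-3.5728 -2.1159]
   px per 10mm [-2.9896  2.2186]
   px per 10mm [ 0.4455 -3.6769]
hold disc res [-0.4654  1.6954] ring res [0.2411 1.2877]
   px per 10mm [-3.4816 -2.6167]
   px per 10mm [-3.9667  2.742 ]
   px per 10mm [-0.5372 -3.699 ]
[0.6167 0.0054 0.2283] [-0.0402 -0.0045  0.0444]
```

```bash
python3 -m jog '[[0.001,0.001,0.015,0,0],[0.001,0.001,0.03,0,0],[0.001,0.001,0.045,0,0],[0.001,0.001,0.05,0,0],[0.001,0.001,0.055,0,0],[0.001,0.001,0.055,0,0],[0.001,0.001,0.055,0,0],[0.001,0.001,0.055,0,0]]'
python3 -m jog '[[0,0,0.004,0,0],[0,0,0.008,0,0],[0,0,0.011,0,0],[0,0,0.014,0,0],[0,0,0.014,0,0],[0,0,0.014,0,0]]'
```

```text
time: 6.72
ee_pos: [0.617, 0.0085, 0.1742]
tool_rot: [0.001, 0.189, 0.982, 0.0]
wrist_force: [0.1, -0.1, -1.3]
grip_width: 0.214
time: 7.22
ee_pos: [0.6161, 0.0086, 0.159]
tool_rot: [-0.0, 0.189, 0.982, -0.0]
wrist_force: [-0.3, 0.8, -2.1]
grip_width: 0.217
```

```bash
python3 -m jog '[[0,0,0.003,0,0],[0,0,0.006,0,0],[0,0,0.009,0,0],[0,0,0.01,0,0],[0,0,0.01,0,0],[0,0,0.01,0,0]]'
python3 - <<'E'
from h import *
np.set_printoptions(precision=4,suppress=True)
o=get_obs();print(o["ee_pos"],o["wrist_force"],o["wrist_torque"])
im=snapshot("scene");print(blobs("scene",im,(15,110,60),(32,255,255),(185,140,230,225),4))
cv2.imwrite("pics/s4.png",cv2.resize(im[145:235,145:265,::-1],(800,600)))
E
```

```text
time: 7.72
ee_pos: [0.6163, 0.0085, 0.1492]
tool_rot: [-0.0, 0.189, 0.982, -0.0]
wrist_force: [-0.3, -0.8, -1.8]
grip_width: 0.214
[0.6163 0.0085 0.1492] [-0.3394 -0.7558 -1.7634] [-0.05   -0.036  -0.0111]
[(29, [200.97, 177.03]), (32, [205.09, 203.09]), (29, [193.9, 217.24])]
```

View pics/s4.png

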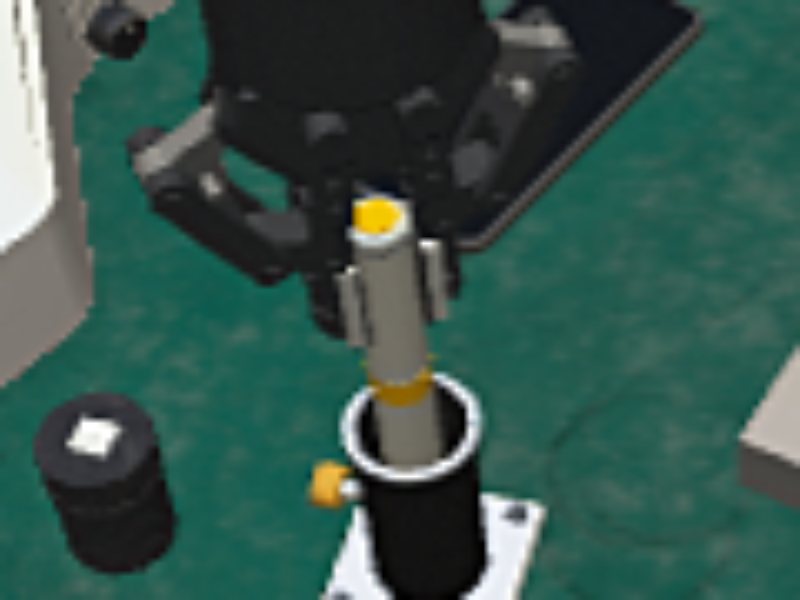

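The post is centred in the mouth with no contact yet, the ring just above the rim at crop (402,385). I'll push slowly.

```bash
python3 -m jog '[[0,0,0.0015,0,0],[0,0,0.003,0,0],[0,0,0.0045,0,0],[0,0,0.006,0,0],[0,0,0.0075,0,0],[0,0,0.009,0,0],[0,0,0.0105,0,0],[0,0,0.012,0,0]]' 90
python3 -m jog '[[0,0,0.001,0,0],[0,0,0.002,0,0],[0,0,0.0035,0,0],[0,0,0.005,0,0],[0,0,0.006,0,0],[0,0,0.007,0,0],[0,0,0.0085,0,0],[0,0,0.01,0,0]]'
python3 -m jog '[[0,0,0,0,0],[0,0,0,0,0],[0,0,0,0,0],[0,0,0,0,0]]'
python3 - <<'E'
from h import *
np.set_printoptions(precision=4,suppress=True)
cam=ray("scene",(250,190))[0]
o=get_obs();p=o["ee_pos"];print(p,o["wrist_force"],o["wrist_torque"])
im=snapshot("scene");b=blobs("scene",im,(15,110,60),(32,255,255),(185,140,230,225),4);print(b)
# rack-calibrated disc residual (.13,.19)
for zt in(.165,.168,.17,.172,.174,.176):print(zt,proj("scene",[.616,.008,zt])+[.13,.19])
cv2.imwrite("pics/s5.png",cv2.resize(im[145:235,145:265,::-1],(800,600)))
E
```

```text
time: 8.43
ee_pos: [0.6165, 0.0086, 0.1376]
tool_rot: [0.0, 0.189, 0.982, 0.0]
wrist_force: [-0.7, -0.8, 4.3]
grip_width: 0.209
time: 9.1
ee_pos: [0.6164, 0.0086, 0.1272]
tool_rot: [0.0, 0.189, 0.982, 0.0]
wrist_force: [0.3, -0.4, 4.0]
grip_width: 0.213
time: 9.43
ee_pos: [0.6163, 0.0086, 0.127]
tool_rot: [-0.0, 0.189, 0.982, 0.0]
wrist_force: [-0.1, -0.3, -1.4]
grip_width: 0.211
[0.6163 0.0086 0.127 ] [-0.077  -0.2851 -1.4068] [-0.1206 -0.1796  0.0083]
[(29, [201.79, 184.17]), (35, [205.94, 208.94]), (29, [193.9, 217.24])]
0.165 [203.1496 186.4033]
0.168 [203.0091 185.4589]
0.17 [202.9149 184.826 ]
0.172 [202.8203 184.1906]
0.174 [202.7253 183.5526]
0.176 [202.6299 182.9119]
```

View pics/s5.png

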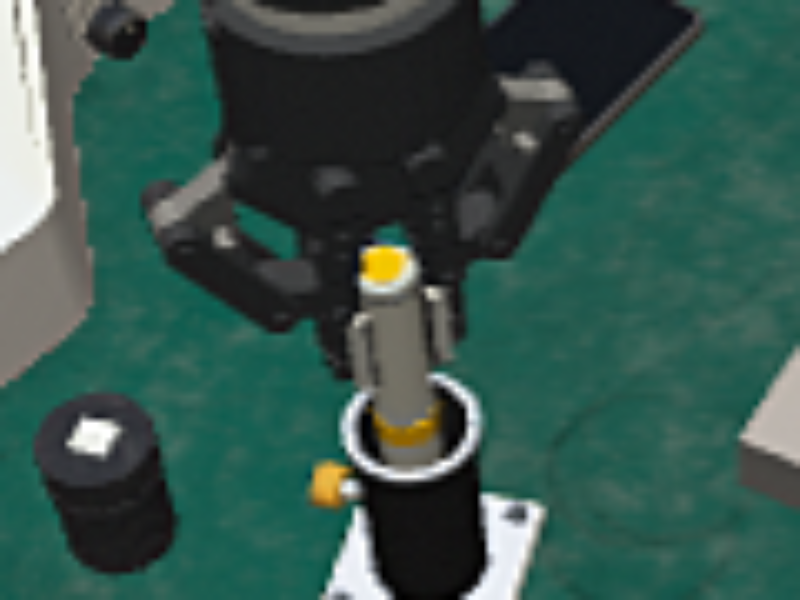

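The ring is now inside the mouth but still a few mm above rim level. I'll estimate the remaining depth three ways.

```bash
cat >> h.py <<'E'
from scipy.optimize import brentq
def est(im,xy):
    cam=ray("scene",(250,190))[0]; v=(cam[:2]-xy);v/=np.linalg.norm(v)
    b=sorted(blobs("scene",im,(15,110,60),(32,255,255),(196,140,230,225),4),key=lambda t:t[1][1])
    d,r=np.array(b[0][1]),np.array(b[1][1])
    zd=brentq(lambda z:proj("scene",[*xy,z])[1]+.19-d[1],.1,.3)
    zr=brentq(lambda z:proj("scene",[*(xy+.008*v),z])[1]+.32-r[1],.0,.2)
    return d,r,zd-.13,zr-.055, proj("scene",[*xy,zd])[0]-d[0], proj("scene",[*(xy+.008*v),zr])[0]-r[0]
E
python3 - <<'E'
from h import *
np.set_printoptions(precision=4,suppress=True)
im=snapshot("scene")
for xy in([.616,.0075],[.6158,.0087],[.6163,.0095],[.6175,.0095]):print(xy,est(im,np.array(xy)))
top=snapshot("top");print(blobs("top",top,(15,110,90),(32,255,255),(180,140,230,200),3))
E
```

```text
[0.616, 0.0075] (array([201.79, 184.17]), array([205.94, 208.94]), 0.04164230571979305, 0.043086257214680145, np.float64(1.100936217170016), np.float64(0.59609226597928))
[0.6158, 0.0087] (array([201.79, 184.17]), array([205.94, 208.94]), 0.04281856911023171, 0.044430460002890686, np.float64(0.6695267710774431), np.float64(0.1988351488414537))
[0.6163, 0.0095] (array([201.79, 184.17]), array([205.94, 208.94]), 0.04308800274486638, 0.04473722192417335, np.float64(0.19731862689562263), np.float64(-0.23598986252707732))
[0.6175, 0.0095] (array([201.79, 184.17]), array([205.94, 208.94]), 0.04211270408960033, 0.043620550434108236, np.float64(-0.1497172400517286), np.float64(-0.5555513976405564))
[]
```

```bash
python3 -m jog '[[0,0,0.001,0,0],[0,0,0.002,0,0],[0,0,0.003,0,0],[0,0,0.004,0,0],[0,0,0.005,0,0],[0,0,0.006,0,0],[0,0,0.006,0,0],[0,0,0.006,0,0]]'
python3 - <<'E'
from h import *
np.set_printoptions(precision=4,suppress=True)
im=snapshot("scene");print(get_obs()["ee_pos"])
for xy in([.616,.0075],[.6158,.0087],[.6163,.0095]):print(xy,est(im,np.array(xy)))
E
```

```text
time: 10.25
ee_pos: [0.6163, 0.0086, 0.1211]
tool_rot: [-0.0, 0.189, 0.982, 0.0]
wrist_force: [0.7, -0.4, 1.8]
grip_width: 0.211
[0.6163 0.0086 0.1211]
[0.616, 0.0075] (array([202.41, 186.07]), array([205.7 , 210.68]), 0.03563396015676534, 0.03670092184074824, np.float64(0.7625188947672825), np.float64(1.092967040613587))
[0.6158, 0.0087] (array([202.41, 186.07]), array([205.7 , 210.68]), 0.03682246955950352, 0.03805830316986351, np.float64(0.3337473815770977), np.float64(0.6981169410346979))
[0.6163, 0.0095] (array([202.41, 186.07]), array([205.7 , 210.68]), 0.03709484366338561, 0.03836819119078446, np.float64(-0.13557327629251859), np.float64(0.2659266447612936))
```

```bash
python3 -m jog '[[0,0,0.0005,0,0],[0,0,0.001,0,0],[0,0,0.0013,0,0],[0,0,0.0013,0,0],[0,0,0.0013,0,0],[0,0,0.0013,0,0]]'
python3 -m jog '[[0,0,0,0,0.25],[0,0,0,0,0.3],[0,0,0,0,0.4],[0,0,0,0,0.5],[0,0,0,0,0.6],[0,0,0,0,0.8],[0,0,0,0,0.8],[0,0,0,0,0.8]]'
python3 - <<'E'
from h import *
np.set_printoptions(precision=4,suppress=True)
im=snapshot("scene");print(get_obs()["ee_pos"])
for xy in([.616,.0075],[.6158,.0087],[.6163,.0095]):print(xy,est(im,np.array(xy)))
cv2.imwrite("pics/s6.png",cv2.resize(im[145:235,145:265,::-1],(800,600)))
E
```

```text
time: 10.8
ee_pos: [0.6164, 0.0086, 0.12]
tool_rot: [0.0, 0.189, 0.982, 0.0]
wrist_force: [0.1, -0.2, 2.3]
grip_width: 0.214
time: 11.47
ee_pos: [0.6163, 0.0086, 0.12]
tool_rot: [-0.0, 0.189, 0.982, 0.0]
wrist_force: [-0.1, 0.2, 0.0]
grip_width: 0.802
[0.6163 0.0086 0.12  ]
[0.616, 0.0075] (array([202.39, 186.39]), array([206.47, 210.81]), 0.03461474858643021, 0.036220735701424, np.float64(0.8299350745707557), np.float64(0.3421560020371146))
[0.6158, 0.0087] (array([202.39, 186.39]), array([206.47, 210.81]), 0.035805335246692854, 0.03757910805067633, np.float64(0.40160777198786946), np.float64(-0.05251428787116197))
[0.6163, 0.0095] (array([202.39, 186.39]), array([206.47, 210.81]), 0.03607820807731857, 0.03788923113155392, np.float64(-0.06722665220476642), np.float64(-0.48450776498319215))
```

View pics/s6.png

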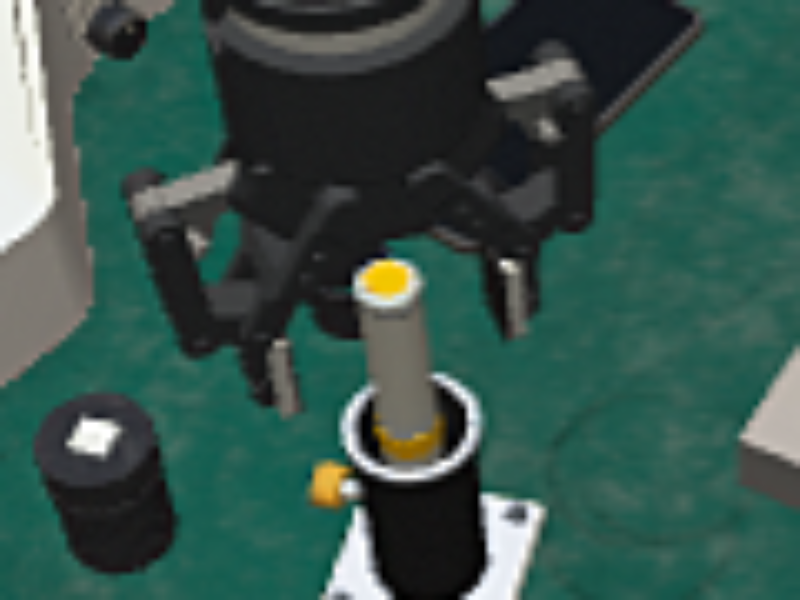

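The fingers are open and the post stands in the holder with its ring about level with the rim. I'll go straight up and do the final check.

```bash
python3 -m jog '[[0,0,-0.01,0,0.8],[0,0,-0.03,0,0.8],[0,0,-0.06,0,0.8],[0,0,-0.09,0,0.8],[0,0,-0.12,0,0.8],[0,0,-0.15,0,0.8],[0,0,-0.15,0,0.8]]'
python3 -m jog '[[-0.0,-0.03,0,0,0.8],[0,-0.07,0,0,0.8],[0,-0.11,0,0,0.8],[0,-0.15,0,0,0.8],[0,-0.18,0,0,0.8],[0,-0.2,0,0,0.8],[0,-0.2,0,0,0.8],[0,-0.2,0,0,0.8]]'
python3 - <<'E'
from h import *
np.set_printoptions(precision=4,suppress=True)
im=snapshot("scene")
for xy in([.616,.0075],[.6158,.0087],[.6163,.0095]):print(xy,est(im,np.array(xy)))
t=snapshot("top");b=blobs("top",t,(15,110,90),(32,255,255),(185,145,225,200),4);print(b)
d=est(im,np.array([.616,.008]))[0]
for a,u in b:print(cross(u,d),onplane("top",u,.165))
cv2.imwrite("pics/s7.png",np.hstack([cv2.resize(im[130:240,150:300,::-1],(400,300)),cv2.resize(t[140:230,180:320,::-1],(400,300))]))
E
```

```text
time: 12.1
ee_pos: [0.6201, 0.0088, 0.2774]
tool_rot: [0.006, 0.189, 0.982, 0.002]
wrist_force: [1.5, 0.6, 1.4]
grip_width: 0.806
time: 12.77
ee_pos: [0.5413, -0.1785, 0.2704]
tool_rot: [0.0, 0.191, 0.982, -0.0]
wrist_force: [-1.0, 1.2, 0.9]
grip_width: 0.799
[0.616, 0.0075] (array([202.67, 186.26]), array([206.47, 210.81]), 0.03502905806980097, 0.036220735701424, np.float64(0.5306725391253622), np.float64(0.3421560020371146))
[0.6158, 0.0087] (array([202.67, 186.26]), array([206.47, 210.81]), 0.03621880032721486, 0.03757910805067633, np.float64(0.10216477851574268), np.float64(-0.05251428787116197))
[0.6163, 0.0095] (array([202.67, 186.26]), array([206.47, 210.81]), 0.03649147042796236, 0.03788923113155392, np.float64(-0.36686717533299884), np.float64(-0.48450776498319215))
[(16, [198.5, 160.5]), (27, [199.59, 166.56])]
(array([0.6263, 0.0085, 0.1581]), np.float64(0.01178316573249944)) [0.6297 0.0118 0.165 ]
(array([0.6161, 0.0089, 0.1655]), np.float64(0.00014672272329360162)) [0.6163 0.009  0.165 ]
```

View pics/s7.png

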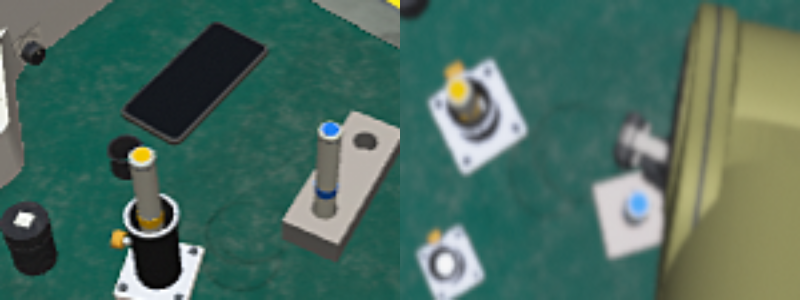

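The final pictures show the yellow post standing free in the large holder, its top triangulated at z ≈ 0.1655 (target 0.165). The blue post is still in the rack and the gripper is clear.

```bash
python3 -m jog '[[0,0,0,0,0.8],[0,0,0,0,0.8],[0,0,0,0,0.8]]'; python3 -c "
from plant import hand_in
print(hand_in())"
```

```text
time: 13.12
ee_pos: [0.5424, -0.1759, 0.2699]
tool_rot: [0.0, 0.188, 0.982, 0.0]
wrist_force: [0.4, -0.4, 0.3]
grip_width: 0.8
the job is handed in; nothing more can be done
None
```

I took the yellow-ringed post out of the rack and slid it foot first into the largest holder until its ring was about level with the rim. I then let go and backed the arm away, and handed in at about 13.1 s.

- **Depth:** With the gripper away, crossing the two camera views put the post's top at 165.5 mm, against 165 mm for a level ring. The two views agreed to 0.15 mm.
- **Disagreement:** The single-view estimates from disc and ring, and the arm's own reading, put the ring between level and about 3 mm high. I judged it about 1 mm high and left it, rather than risk pushing it too deep.
- **Other checks:** The post stood by itself in the last pictures. The blue post was still in its hole, and the wrist force readings never passed about 5 N.

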